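# Close and lock the make-up station: ease the wedge out from under its mirror lid

## Task

Pack up the make-up station: work the yellow wedge backward out from under the heavy mirror lid in small, gentle tugs, so that the lid rides down on it and shuts without ever dropping or being levered hard. Then lay the wedge flat in the white tray, and after that lock the lid: push the red spring knob in and turn it clockwise past its safety catch, all the way to its end stop. Leave the other things on the table where they stand.

Things in the scene. Friction and masses are not known exactly. Their poses are not given: they have to be found in the camera images.
- station: fixed make-up station, dark grey base 360 mm deep (x) by 300 mm wide (y) by 50 mm high; origin at the centre of its underside. Its front faces its -x; the front 120 mm of the flat top is an open sill (own x from -180 to -60 mm), the rest lies under the lid.
- lid (a joint): opening angle (rad) of the black mirror lid, 240 mm deep, 300 mm wide, 14 mm thick, 1.1 to 1.8 kg, hinged along the station's back edge (own x = +180 mm, at the height of its top). 0 is shut; about 0.117 at the start, where it rests on the wedge by its own weight (6 to 9 N at the front edge).
- lid_edge (a point): middle of the lid's lower front edge, 50 mm above the table when the lid is shut. Axes as the station's when shut.
- wedge_heel (a point): centre (half-way up) of the square heel of the loose yellow wedge (0.12 kg): heel 60 mm long, 34 wide, 30 high, in front of the lid. From it the ramp runs 95 mm on along the wedge's +x, from 30 mm down to a 3 mm tip 125 mm from this point, about 90 mm under the lid at the start. Axes: x towards the tip, y across, z up. Pull along -x, against 5 to 15 N of friction.
- wedge_mid (a point): middle of the same wedge's length, 47.5 mm from the heel centre towards the tip, 15 mm above its underside.
- wedge: the same wedge; origin on its underside, at the middle of its length.
- tray: fixed white open tray, outside 240 mm (its x) by 170 mm (its y) by 26 mm high, walls and floor 5 mm thick; origin at the centre of its underside, on the table. Empty at the start.
- knob (a joint): turn of the lock knob (rad), clockwise seen from above; 0 to 0.3 (unlocked) at the start, end stop (locked) at 2.2. Safety catch: unless pushed in by more than 5 mm it is blocked at about 0.55; past about 0.95 it may come up and turns freely on, staying where it is left. More than most wrists turn at once: let go and take it again once past the catch.
- knob_grip (a point): grip point on the axis of the lock knob, which stands on the lid 70 mm behind the middle of its front edge. Round fluted red grip, 32 mm across, top 9 mm above this point, on a grey disc 72 mm across whose top lies 19 mm below this point; a white pointer lies along this point's -x. Pushes in 8 mm on a spring (5 N at first, 11 N at the bottom). Three steel catch teeth stand round the disc, level with its top, out to 54 mm.
- cream: bystander: small glass jar with black lid, 38 mm across, 40 mm high, standing at the left end of the station's sill; origin under its centre.
- powder: bystander: amber jar 60 mm across, 50 mm high; origin under its centre.
- serum: bystander: slim clear bottle 34 mm across, 110 mm high; origin under its centre.
- palette: bystander: lilac flat palette box 110 by 170 by 18 mm; origin under its centre.
- gift: bystander: magenta flat box 150 by 210 by 22 mm; origin under its centre.
- tube: bystander: yellow tube standing on its black cap, 36 mm across, 135 mm high; origin under its centre.
- brush: bystander: black brush 170 mm long lying on the table; origin under its centre.
- brushpot: bystander: white ceramic cup 80 mm across, 100 mm high; origin under its centre.
Things that resemble listed ones, but are neither listed nor needed, are in the scene too. Leave any green or purple look-alike of the wedge alone.

How it is judged:
On the way, in this order (a step that is already met when the one before it is completed fails the run):
1. the wedge is out and the lid is shut (value of joint lid below 0.015 rad and x of wedge_mid in the frame of station below -0.132 m), for 0.1 s.
2. the wedge lies in the tray (x of wedge_mid in the frame of tray between -0.09 and 0.09 m and y of wedge_mid in the frame of tray between -0.065 and 0.065 m and z of wedge_mid in the frame of tray below 0.032 m and angle between wedge's own z axis and vertical below 0.2 rad and linear speed of wedge below 0.02 m/s and value of joint lid below 0.015 rad and contact force between the fingers and wedge below 0.05 N), for 0.2 s.
3. the knob is turned to its end stop (value of joint lid below 0.015 rad and value of joint knob above 2 rad), for 0.1 s.
At the end, for the whole second after the job is handed in: The lid is shut (under 0.015 rad), the knob is turned to its end stop (beyond 2.0 rad of 2.2), and the wedge lies flat and at rest on the floor of the tray (its middle within 90 mm lengthwise and 65 mm across of the tray's centre, tilt under 0.2 rad) (all of step 3 and x of wedge_mid in the frame of tray between -0.09 and 0.09 m and y of wedge_mid in the frame of tray between -0.065 and 0.065 m and z of wedge_mid in the frame of tray below 0.032 m and angle between wedge's own z axis and vertical below 0.2 rad and linear speed of wedge below 0.02 m/s); the robot touches nothing.
It fails at once if the lid drops: still more than about 7 mm open at its front edge, it closes faster than 0.4 rad/s (about 100 mm/s at the edge) (value of joint lid above 0.03 rad and velocity of joint lid below -0.4 rad/s).
It fails at once if the lid is thrown or lifted wide open (beyond 0.3 rad) (value of joint lid above 0.3 rad).
It fails at once if the wedge is levered against the lid with more than 30 N (contact force between wedge and lid above 30 N).
It fails at once if a bystander is pushed away (30 mm) or knocked over (distance of any of cream, powder, serum, palette, gift, tube, brush, brushpot from where it was at the start of the episode above 0.03 m or angle between any of cream, powder, serum, tube, brushpot's own z axis and vertical above 0.5 rad).
It also fails if it takes over 70 s, if anything falls off the work surface, if the arm or the gripper's body presses on something with over 40 N, if the wrist force passes 120 N, or if a joint passes its speed limit or range.

## Robot

A 6-joint arm with a two-finger parallel gripper is mounted at the origin on the work surface. World frame = base frame: x ahead of the robot, y to its left, z up, the work surface at z = 0. Lengths are in m, angles in rad, forces in N, time in s.
With the tool pointing down it reaches from about 0.375 to 0.9 m from the base axis. Payload 3.1 kg.
Tool frame: the origin (TCP) lies on the centre line of the jaws, within the pads' length; the fingertips stand 8 mm ahead of it and the grasp point (between the pads) lies 11 mm behind it; z points along the fingers, y is the line along which they close (so a half turn about z gives the same grasp; the last joint's range is limited). The gripper opens to 87 mm and grips with 3 to 60 N. Pads are 19 mm wide; open, the fingers measure 117 mm over their backs; the gripper's body (75 mm by 190 mm) begins 51 mm behind the grasp point.
Start: joints at [-1.502, 0.527, 1.433, -0, 1.181, -0.178], TCP at [0.153, -0.606, 0.231] pointing down, gripper open.
Joint ranges: [-3.08, 3.08], [-0.75, 2.2], [0.22, 2.44], [-1.43, 4.57], [0, 2.65], [-2.85, 2.85]. Speed limits (rad/s): [2.79, 2.79, 3.14, 3.14, 3.14, 3.14].

## Interface

Orientations are given as a unit quaternion [x, y, z, w].
In Python, from rig import robot gives the robot as it stands. The module is installed in compiled form; this text tells all that it offers.
- The arm moves only by the tool send_rows, never from a script. Its argument "increments" is one flat list of numbers, 7 for each row, row after row: the turn, a rotation vector about the world's x, y, z in rad, then the shift along the world's x, y, z in cm, then the opening, from 0 (shut) to 1 (fully open). A call has 1 to 20 rows; each row shifts and turns the commanded pose from where the row before left it; what a row does not reach is not made up. A row lasts 1/12 s, in which the tool goes at most 41.7 mm and 7.16 degrees, less where a joint would pass 70% of its speed; a pose out of reach is approached as far as the arm can. A call is refused whole if a number of a shift passes 4.17 or a number of a turn 0.125, either way. A call with a gripper value outside its range is refused whole. The fingers move at their own pace and stop on an object; "newtons" is the grip in N (left out, the last holds). Time passes only in rows, so rows that do not move let the fingers close. It gives the time, the measured TCP pose, the force, the opening and the grip force at its end, in the units of the state.
- robot.get_obs(): the state, without advancing time (a new reading comes with each control period).
- robot.camera(name): name is "scene" or "top" or "wrist"; returns a dict with "image" (420x560x3 uint8, red, green, blue), "range_z" (420x560 float32, m along the optical axis (not along the pixel's ray), 0 where there is no reading), "fx", "fy", "cx", "cy" (pixels), "R" (3x3) and "t" (3): a world point X has camera coordinates R X + t. Camera axes: x right, y down, z forward; pixel columns grow to the right and rows downward; lengths in m; the calibration is good to about 2 mm. A picture is of the moment at which its call begins.
- robot.hand_in(): hands the job in; it is judged then, once.
The state is a dict: "time": time; "q": joint angles; "joint_velocities": joint speeds; "joint_torque": joint torques, N m; "position": TCP position; "tool_rot": TCP orientation; "ft_force": force on the tool from outside, world axes, zero at the start; "moment": the same for the moment, N m; "grip_width": finger opening in m; "grip_force": force on a finger pad.
Only numpy, scipy, OpenCV 4.12 (cv2) and the standard library are available. Lean on these libraries where they do the work, as an engineer would, in place of code of your own. Each camera call takes 0.05 s, during which the arm holds its last target. There are 200 camera calls.

## Working session

There is one attempt and no reset: what is moved stays moved. The work goes in short steps, Python scripts to look and compute and a tool call to move; the robot and the scene stay as the last step left them, time stands still between calls to the robot, and variables do not carry over. Pictures are saved under pics/ and viewed, at most 10 in all, crops included, and the job is handed in when it is done.

Besides the shell and the picture viewer there is one more tool, called after "Emit:" as name(argument=value, ...), one argument or row to a line, values as JSON. send_rows: Moves the arm, as the interface text tells. Its arguments: {"type":"object","properties":{"increments":{"type":"array"},"newtons":{"type":"number"}},"required":["increments"]}

```bash
mkdir -p pics; cat > h.py <<'E'
import numpy as np, cv2
from rig import robot
def shot(n,f):
    c=robot.camera(n); cv2.imwrite(f'pics/{f}.png',c['image'][:,:,::-1]); np.savez(f'pics/{f}.npz',**c); return c
def world(c):
    v,u=np.mgrid[0:420,0:560]; z=c['range_z']
    P=np.stack([(u-c['cx'])/c['fx']*z,(v-c['cy'])/c['fy']*z,z],-1)
    return (P-c['t'])@c['R']
E
python3 - <<'E'
from h import *
a=shot('scene','s1')['image'];b=shot('top','t1')['image']
o=robot.get_obs();print(o)
E
```

```text
{'time': 0.1, 'q': array([-1.50151750e+00,  5.28362192e-01,  1.43380115e+00, -4.19551207e-05,
        1.18137271e+00, -1.78476560e-01]), 'joint_velocities': array([ 0.00190906, -0.00076394, -0.00203753,  0.00021625,  0.00126006,
       -0.00187008]), 'joint_torque': array([-3.55431657e-04, -4.40986562e+01, -1.77150124e+01,  6.35505212e-02,
        5.34171949e-02, -3.53212636e-05]), 'position': array([ 0.15325332, -0.60524661,  0.22966765]), 'tool_rot': array([ 9.92335511e-01,  1.23568968e-01,  3.36570415e-05, -9.71309782e-04]), 'ft_force': array([0.11400408, 1.0177047 , 0.53345088]), 'moment': array([-0.00773229, -0.00508656,  0.01408479]), 'grip_force': 0.0, 'grip_width': 0.08703382985249238}
```

View pics/s1.png

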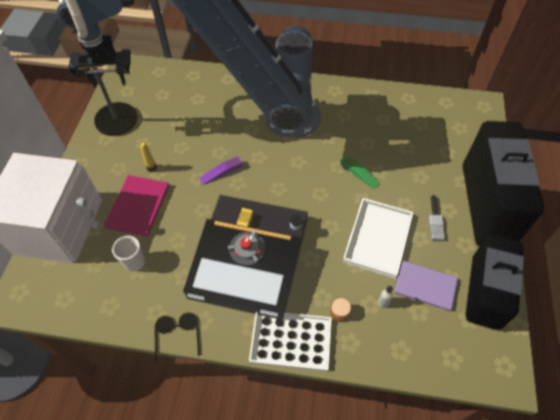

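View pics/t1.png

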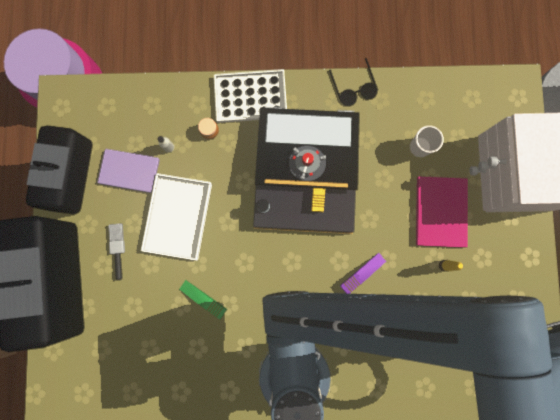

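The scene and top pictures show these candidates for the wedge, by top-view pixel:
- the yellow heel in front of the lid, (318,200)
- a green look-alike, (203,298)
- a purple look-alike, (363,273)
- the yellow tube, (450,266)
- the gold lid trim, (306,183)

I choose (318,200). The knob is at (308,160), the tray at (176,218) and the cream jar at (263,207).

```bash
python3 - <<'E'
from h import *
c=dict(np.load('pics/t1.npz'));W=world(c);I=c['image'];h=cv2.cvtColor(I,cv2.COLOR_RGB2HSV)
cv2.imwrite('pics/crop.png',cv2.resize(I[95:265,130:370,::-1],None,fx=3.3,fy=3.3,interpolation=cv2.INTER_CUBIC))
def rect(m,n):
    p=W[m]; p=p[p[:,2]>-.01]; (cx,cy),s,a=cv2.minAreaRect((p[:,:2]*1000).astype(np.float32)); print(n,m.sum(),'rect',np.round([cx,cy,*s,a],1),'z',np.percentile(p[:,2],[5,50,95]).round(4),'mean',p.mean(0).round(4))
v,u=np.mgrid[0:420,0:560]
box=lambda a,b,d,e:(u>=a)&(u<=b)&(v>=d)&(v<=e)
y=(h[...,0]>18)&(h[...,0]<32)&(h[...,1]>150)&(h[...,2]>120)&box(300,335,187,220)&(W[...,2]>.06); rect(y,'heel')
sill=box(240,370,190,240)&(abs(W[...,2]-.05)<.006); rect(sill,'sill')
st=box(240,370,100,240)&(W[...,2]>.035)&(W[...,2]<.12); rect(st,'station')
r=((h[...,0]<8)|(h[...,0]>172))&(h[...,1]>150)&box(290,325,145,180); rect(r,'knob')
t=box(135,220,165,270)&(W[...,2]>.015)&(W[...,2]<.04)&(h[...,1]<60); rect(t,'tray')
cr=box(250,275,195,220)&(W[...,2]>.075); rect(cr,'cream')
for px in [(262,115),(355,115),(265,178),(350,182),(263,225),(350,225),(178,220)]: print(px,W[px[1],px[0]].round(4))
E
```

```text
heel 279 rect [519.2 -81.7  33.2  68.   84.4] z [0.0748 0.0812 0.0867] mean [ 0.5186 -0.0811  0.0809]
sill 3419 rect [496.3 -41.8 299.8 126.8  86. ] z [0.0464 0.0511 0.0549] mean [ 0.4906 -0.0474  0.051 ]
station 12091 rect [617.7 -50.8 300.4 369.7  85.7] z [0.0481 0.0741 0.0953] mean [ 0.6093 -0.0506  0.0717]
knob 81 rect [633.  -41.2  65.5  71.9  71.2] z [0.1022 0.1341 0.1395] mean [ 0.6311 -0.0502  0.1297]
tray 1028 rect [502.5 378.5 244.  265.8  79.5] z [0.0159 0.022  0.0304] mean [0.5375 0.3893 0.0225]
cream 115 rect [434.5  46.1 187.6  32.3  25.6] z [0.0877 0.091  0.0956] mean [0.5024 0.0792 0.1029]
(262, 115) [0.7796 0.0791 0.068 ]
(355, 115) [ 0.7731 -0.1996  0.0695]
(265, 178) [0.5831 0.072  0.0938]
(350, 182) [ 0.5665 -0.1742  0.0928]
(263, 225) [0.4497 0.0817 0.0516]
(350, 225) [ 0.4446 -0.1753  0.0527]
(178, 220) [0.4735 0.344  0.007 ]
```

View pics/crop.png

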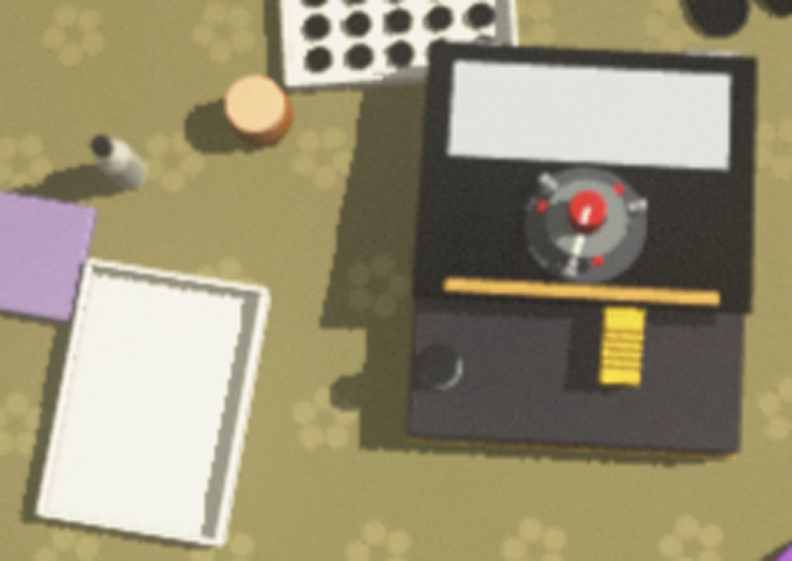

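The crop confirms the choice: a grooved yellow heel at crop (622,346), in front of the lid's gold trim. It measures 34 mm wide with its top at z 0.081, as it should. Moving over it now.

Emit:
send_rows(
  increments=[0,0,-0.018,2.03,2.91,-0.28,1,0,0,-0.018,2.03,2.91,-0.28,1,0,0,-0.018,2.03,2.91,-0.28,1,0,0,-0.018,2.03,2.91,-0.28,1,0,0,-0.018,2.03,2.91,-0.28,1,0,0,-0.018,2.03,2.91,-0.28,1,0,0,-0.018,2.03,2.91,-0.28,1,0,0,-0.018,2.03,2.91,-0.28,1,0,0,-0.018,2.03,2.91,-0.28,1,0,0,-0.018,2.03,2.91,-0.28,1,0,0,-0.018,2.03,2.91,-0.28,1,0,0,-0.018,2.03,2.91,-0.28,1,0,0,-0.018,2.03,2.91,-0.28,1,0,0,-0.018,2.03,2.91,-0.28,1,0,0,-0.018,2.03,2.91,-0.28,1,0,0,-0.018,2.03,2.91,-0.28,1,0,0,-0.018,2.03,2.91,-0.28,1,0,0,-0.018,2.03,2.91,-0.28,1,0,0,0,0,0,0,1],
)

```text
time: 1.68
position: [0.5213, -0.0774, 0.1796]
tool_rot: [0.999, -0.036, 0.001, -0.001]
ft_force: [0.5, 0.0, -0.1]
grip_width: 0.0867
grip_force: 0.0
```

```bash
python3 - <<'E'
from h import *
c=shot('wrist','w1');W=world(c);h=cv2.cvtColor(c['image'],cv2.COLOR_RGB2HSV)
o=robot.get_obs();print(o['time'],o['position'],o['tool_rot'],o['q'],o['ft_force'])
m=(h[...,0]>18)&(h[...,0]<32)&(h[...,1]>150)&(h[...,2]>100)&(abs(W[...,2]-.08)<.006)&(np.hypot(W[...,0]-.519,W[...,1]+.0815)<.06)
m=cv2.morphologyEx(m.astype(np.uint8),cv2.MORPH_OPEN,np.ones((3,3)))>0
p=W[m];print(m.sum(),cv2.minAreaRect((p[:,:2]*1000).astype(np.float32)),p.mean(0))
# tray from top view, rim/floor white region by pixel box
t=dict(np.load('pics/t1.npz'));T=world(t);H=cv2.cvtColor(t['image'],cv2.COLOR_RGB2HSV)
m=((H[...,1]<70)&(H[...,2]>120)).astype(np.uint8);m[:, :138]=0;m[:,215:]=0;m[:170]=0;m[265:]=0
n,l,s,ce=cv2.connectedComponentsWithStats(m);k=1+s[1:,4].argmax()
q=cv2.boxPoints(cv2.minAreaRect(np.argwhere(l==k)[:,::-1].astype(np.float32)))
# corners at rim height z=.026
R,tt=t['R'],t['t'];C=-R.T@tt
out=[]
for u,v in q:
    d=R.T@np.array([(u-t['cx'])/t['fx'],(v-t['cy'])/t['fy'],1]);out.append((C+d*(.026-C[2])/d[2])[:2])
out=np.array(out);print(q.round(1).tolist(),out.round(4).tolist(),out.mean(0),np.linalg.norm(np.diff(out,axis=0),axis=1))
E
```

```text
1.7333 [ 0.51967059 -0.07938612  0.17959286] [ 9.99373298e-01 -3.53967022e-02 -1.85508262e-04 -2.22976514e-04] [-3.64513961e-01  4.65800564e-01  1.73314098e+00  3.73242422e-04
  9.43146379e-01  1.27687131e+00] [-0.74233771 -0.73853321  0.42819678]
2479 ((517.1033325195312, -79.74319458007812), (33.93061828613281, 66.09578704833984), 84.2043228149414) [ 0.51450512 -0.07917123  0.08045595]
[[124.80000305175781, 249.0], [138.5, 166.89999389648438], [212.5, 179.1999969482422], [198.8000030517578, 261.29998779296875]] [[0.3876, 0.4992], [0.6374, 0.4618], [0.5945, 0.2351], [0.3466, 0.2766]] [0.49152714 0.36817276] [0.25257586 0.23076864 0.25134627]
```

View pics/w1.png

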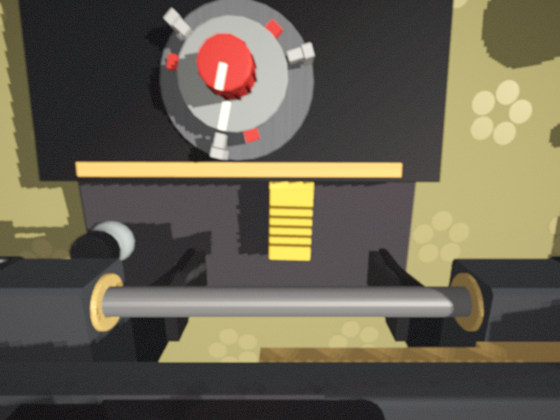

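The wrist view shows the heel at (290,222), square between the open jaws. The knob is at (226,65) with its pointer towards the front, and nothing stands in the way. Descending and closing.

Emit:
send_rows(
  increments=[0,0,-0.01,0,0,-2.2,1,0,0,-0.01,0,0,-2.2,1,0,0,0,0,0,-2.2,1,0,0,0,0,0,-2.2,1,0,0,0,0,0,-1.7,1,0,0,0,0,0,-0.8,1,0,0,0,0,0,-0.4,1,0,0,0,0,0,0,0.6,0,0,0,0,0,0,0.3,0,0,0,0,0,0,0.3,0,0,0,0,0,0,0.3,0,0,0,0,0,0,0.3,0,0,0,0,0,0,0.3,0,0,0,0,0,0,0.3],
  newtons=30,
)

```text
time: 2.9
position: [0.5189, -0.0821, 0.0636]
tool_rot: [0.999, -0.048, 0.0, 0.0]
ft_force: [1.1, 0.3, 0.7]
grip_width: 0.0482
grip_force: 0.0
```

Emit:
send_rows(
  increments=[0,0,0,0,0,-0.1,0.2,0,0,0,0,0,0,0.2,0,0,0,0,0,0,0.2,0,0,0,0,0,0,0.2,0,0,0,0,0,0,0.2,0,0,0,0,0,0,0.2],
)

```text
time: 3.4
position: [0.5185, -0.0808, 0.0622]
tool_rot: [0.999, -0.048, -0.0, -0.001]
ft_force: [1.0, 5.4, 1.5]
grip_width: 0.034
grip_force: 29.9
```

Gripped at 34 mm, as expected. First tugs, easing the side load.

Emit:
send_rows(
  increments=[0,0,0,0,0.1,0,0.2,0,0,0,-0.2,0.02,0,0.2,0,0,0,-0.2,0.02,0,0.2,0,0,0,-0.2,0.02,0,0.2,0,0,0,-0.2,0.02,0,0.2,0,0,0,-0.2,0.02,0,0.2],
  newtons=45,
)

```text
time: 3.9
position: [0.5112, -0.0813, 0.0622]
tool_rot: [0.999, -0.048, 0.003, 0.001]
ft_force: [5.7, -0.1, -4.3]
grip_width: 0.0336
grip_force: 44.9
```

Emit:
send_rows(
  increments=[0,0,0,-0.25,0.02,0,0.2,0,0,0,-0.25,0.02,0,0.2,0,0,0,-0.25,0.02,0,0.2,0,0,0,-0.25,0.02,0,0.2,0,0,0,-0.25,0.02,0,0.2,0,0,0,-0.25,0.02,0,0.2,0,0,0,0,0,0,0.2],
)

```text
time: 4.48
position: [0.4956, -0.0802, 0.0622]
tool_rot: [0.999, -0.048, 0.002, 0.001]
ft_force: [4.6, -2.5, -4.5]
grip_width: 0.0336
grip_force: 44.9
```

```bash
cat > lid.py <<'E'
from h import *
c=shot('top','tx');W=world(c);v,u=np.mgrid[0:420,0:560]
# lid angle from plane fit of lid top patches left and right of knob
m=((u>268)&(u<285)&(v>150)&(v<175))|((u>333)&(u<350)&(v>150)&(v<175))|((u>270)&(u<350)&(v>118)&(v<142))
p=W[m];A=np.c_[p[:,:2],np.ones(len(p))];s=np.linalg.lstsq(A,p[:,2],rcond=None)[0];print('lid angle',np.arctan(np.hypot(*s[:2])))
o=robot.get_obs();print(o['time'],o['position'],o['ft_force'],o['moment'],o['grip_width'])
E
python3 lid.py
```

```text
lid angle 0.6410680606667086
4.5333 [ 0.49566957 -0.08016251  0.06222255] [ 4.35424773 -2.00809321 -4.63162845] [-0.21314451 -0.52803989 -0.09984751] 0.03324063591459292
```

Emit:
send_rows(
  increments=[0,0,0,-0.25,0.02,0,0.2,0,0,0,-0.25,0.02,0,0.2,0,0,0,-0.25,0.02,0,0.2,0,0,0,-0.25,0.02,0,0.2,0,0,0,-0.25,0.02,0,0.2,0,0,0,-0.25,0.02,0,0.2,0,0,0,-0.25,0.02,0,0.2,0,0,0,-0.25,0.02,0,0.2,0,0,0,0,0,0,0.2],
)

```text
time: 5.28
position: [0.4744, -0.0778, 0.0622]
tool_rot: [0.999, -0.048, 0.001, 0.0]
ft_force: [5.0, -0.5, -3.1]
grip_width: 0.0338
grip_force: 44.9
```

```bash
sed -i 's/^p=W\[m\];/m\&=(W[...,2]>.045)\&(W[...,2]<.115)\&(W[...,0]>.55)\&(c["range_z"]>0);print(m.sum());p=W[m];/' lid.py; python3 lid.py
```

```text
2569
lid angle 0.05896986575235076
5.3333 [ 0.47443563 -0.07782903  0.06220629] [ 4.81976206 -1.19579611 -4.27612392] [-0.13741307 -0.56630746 -0.04666629] 0.03314587076972949
```

View pics/tx.png

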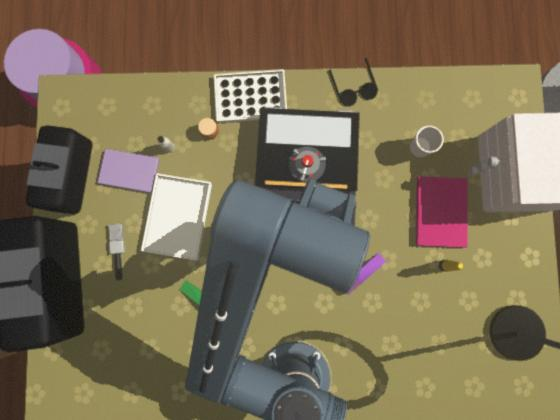

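The top view shows the arm over the sill and the lid partly down. Its angle is 0.059, so it is riding down on the wedge. On with the pull.

Emit:
send_rows(
  increments=[0,0,0,-0.25,0.02,0,0.2,0,0,0,-0.25,0.02,0,0.2,0,0,0,-0.25,0.02,0,0.2,0,0,0,-0.25,0.02,0,0.2,0,0,0,-0.25,0.02,0,0.2,0,0,0,-0.25,0.02,0,0.2,0,0,0,-0.25,0.02,0,0.2,0,0,0,-0.25,0.02,0,0.2,0,0,0,-0.25,0.02,0,0.2,0,0,0,-0.25,0.02,0,0.2,0,0,0,-0.25,0.02,0,0.2,0,0,0,-0.25,0.02,0,0.2,0,0,0,-0.25,0.02,0,0.2,0,0,0,-0.25,0.02,0,0.2,0,0,0,0,0,0,0.2],
)

```text
time: 6.58
position: [0.4389, -0.0747, 0.0623]
tool_rot: [0.999, -0.048, 0.0, 0.0]
ft_force: [3.2, -1.0, -3.2]
grip_width: 0.0333
grip_force: 44.9
```

Emit:
send_rows(
  increments=[0,0,0,-0.25,0.02,0,0.2,0,0,0,-0.25,0.02,0,0.2,0,0,0,-0.25,0.02,0,0.2,0,0,0,-0.25,0.02,0,0.2,0,0,0,-0.25,0.02,0,0.2,0,0,0,-0.25,0.02,0,0.2,0,0,0,-0.25,0.02,0,0.2,0,0,0,-0.25,0.02,0,0.2,0,0,0,0,0,0,0.2,0,0,0,0,0,0,0.2],
)

```text
time: 7.42
position: [0.417, -0.0723, 0.0621]
tool_rot: [0.999, -0.048, -0.002, -0.001]
ft_force: [-2.1, -0.2, 3.3]
grip_width: 0.0338
grip_force: 44.9
```

```bash
python3 lid.py; python3 - <<'E'
from h import *
c=shot('wrist','w2')
# tray corners from crop pixels (viewed) at rim height
t=dict(np.load('pics/t1.npz'));R,tt=t['R'],t['t'];C=-R.T@tt
out=[]
for a,b in [(90,260),(268,290),(220,545),(38,515)]:
    u,v=130+a/3.3,95+b/3.3
    d=R.T@np.array([(u-t['cx'])/t['fx'],(v-t['cy'])/t['fy'],1]);out.append((C+d*(.026-C[2])/d[2])[:2])
o=np.array(out);print(o.round(4).tolist(),o.mean(0),np.linalg.norm(np.diff(o,axis=0),axis=1))
x=o[0]+o[1]-o[2]-o[3];print('yaw',np.degrees(np.arctan2(x[1],x[0])))
E
```

```text
2579
lid angle 0.006247527997486036
7.4667 [ 0.41712817 -0.07230981  0.06213112] [-2.02817053 -0.76611291  2.64215874] [-0.05070075  0.2973252   0.03574395] 0.03339804570354509
[[0.6149, 0.404], [0.5833, 0.2389], [0.3501, 0.283], [0.3804, 0.4488]] [0.48218187 0.34367685] [0.16805271 0.23733865 0.1685908 ]
yaw -10.767999941764804
```

View pics/w2.png

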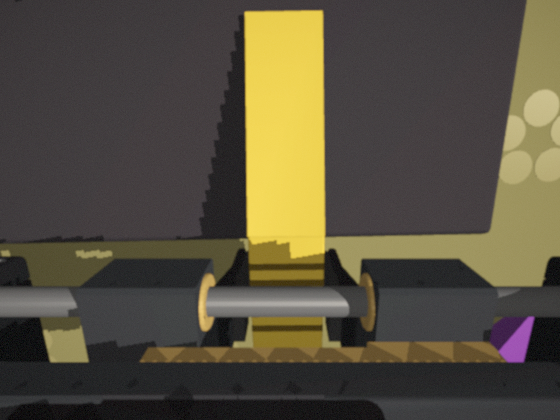

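The wrist view shows the wedge clear of the lid, its tip at (285,12), still held straight. The lid reads 0.006, so it is shut. The tray measures 237 × 168 mm, centred at (0.482, 0.344), yaw -10.8°. Lifting and carrying.

Emit:
send_rows(
  increments=[0,0,0,0,0,1.2,0.2,0,0,0,0,0,2.5,0.2,0,0,0,0,0,2.8,0.2,0,0,0,0,0,2.5,0.2,0,0,-0.007,0.14,1.7,0,0.2,0,0,-0.007,0.14,3.4,0,0.2,0,0,-0.007,0.14,3.4,0,0.2,0,0,-0.007,0.14,3.4,0,0.2,0,0,-0.007,0.14,3.4,0,0.2,0,0,-0.007,0.14,3.4,0,0.2,0,0,-0.007,0.14,3.4,0,0.2,0,0,-0.007,0.14,3.4,0,0.2,0,0,-0.007,0.14,3.4,0,0.2,0,0,-0.007,0.14,3.4,0,0.2,0,0,-0.007,0.14,3.4,0,0.2,0,0,-0.007,0.14,3.4,0,0.2,0,0,-0.007,0.14,2.9,0,0.2,0,0,0,0,0,0,0.2,0,0,0,0,0,0,0.2],
)

```text
time: 9.1
position: [0.4363, 0.3484, 0.1516]
tool_rot: [0.996, -0.092, -0.0, 0.0]
ft_force: [0.4, -0.2, -2.3]
grip_width: 0.0336
grip_force: 44.9
```

Emit:
send_rows(
  increments=[0,0,0,0,0.4,-2,0.2,0,0,0,0,0,-3,0.2,0,0,0,0,0,-3,0.2,0,0,0,0,0,-2.5,0.2,0,0,0,0,0,-1.5,0.2,0,0,0,0,0,-0.8,0.2,0,0,0,0,0,-0.4,0.2,0,0,0,0,0,0,0.2,0,0,0,0,0,0,0.2],
)

```text
time: 9.85
position: [0.4375, 0.3509, 0.0208]
tool_rot: [0.996, -0.094, 0.0, -0.0]
ft_force: [-0.3, 0.5, -1.4]
grip_width: 0.0334
grip_force: 44.9
```

Emit:
send_rows(
  increments=[0,0,0,0,0,-0.2,0.2,0,0,0,0,0,-0.1,0.2,0,0,0,0,0,0,0.2,0,0,0,0,0,0,0.2],
)

```text
time: 10.18
position: [0.4371, 0.3513, 0.0177]
tool_rot: [0.996, -0.093, 0.0, -0.0]
ft_force: [0.3, -0.4, -0.8]
grip_width: 0.0335
grip_force: 44.9
```

Emit:
send_rows(
  increments=[0,0,0,0,0,-0.1,0.2,0,0,0,0,0,0,0.45,0,0,0,0,0,0,0.6,0,0,0,0,0,0,0.65,0,0,0,0,0,0,0.65,0,0,0,0,0,0,0.65,0,0,0,0,0,0,0.65,0,0,0,0,0,0,0.65,0,0,0,0,0,1.5,0.65,0,0,0,0,0,3,0.65,0,0,0,0,0,4,0.65,0,0,0,0,0,4,0.65,0,0,0,0,0,4,0.8,0,0,0,0,0,2,1],
)

```text
time: 11.35
position: [0.4387, 0.3522, 0.206]
tool_rot: [0.996, -0.093, 0.003, -0.002]
ft_force: [0.8, 0.9, 0.4]
grip_width: 0.0634
grip_force: 0.0
```

```bash
python3 - <<'E'
from h import *
s=shot('scene','s2');W=world(s);h=cv2.cvtColor(s['image'],cv2.COLOR_RGB2HSV)
o=robot.get_obs();print(o['time'],o['position'],o['tool_rot'],o['q'],o['ft_force'],o['grip_width'])
m=(h[...,0]>18)&(h[...,0]<32)&(h[...,1]>150)&(h[...,2]>120)&(np.hypot(W[...,0]-.482,W[...,1]-.344)<.12)
p=W[m];print(m.sum(),cv2.minAreaRect((p[:,:2]*1000).astype(np.float32)) if m.any() else 0,p[:,2].max() if m.any() else 0)
# knob from initial images (wrist w1): red, high
for f in ['w1','s2']:
    c=dict(np.load(f'pics/{f}.npz'));W=world(c);h=cv2.cvtColor(c['image'],cv2.COLOR_RGB2HSV)
    m=((h[...,0]<8)|(h[...,0]>172))&(h[...,1]>150)&(abs(W[...,0]-.63)<.05)&(abs(W[...,1]+.05)<.05)&(W[...,2]>.08)
    p=W[m];zt=np.percentile(p[:,2],97);q=p[p[:,2]>zt-.004];print(f,m.sum(),zt,cv2.minEnclosingCircle((q[:,:2]*1000).astype(np.float32)),q.mean(0))
E
```

```text
11.4 [0.44029707 0.35310194 0.20854867] [ 0.99561653 -0.0932977   0.00552043 -0.00357487] [4.77952573e-01 4.68374261e-01 1.61975422e+00 4.99851184e-05
 1.04031048e+00 2.23559512e+00] [0.91081972 1.20235597 1.68206087] 0.06733452679344192
315 ((484.59954833984375, 345.6700744628906), (23.817798614501953, 142.72784423828125), 79.90483856201172) 0.043470954787403204
w1 2946 0.13534494732049684 ((618.3062744140625, -62.69308090209961), 31.34328269958496) [ 0.62988511 -0.05093658  0.13485944]
s2 62 0.11922034571825789 ((632.086669921875, -46.495750427246094), 10.533256530761719) [ 0.63410326 -0.04700088  0.11782088]
```

View pics/s2.png

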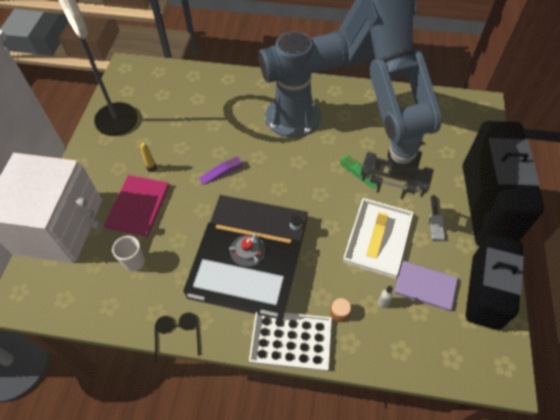

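The scene view shows the wedge lying in the tray at (377,234), its measured centre (0.485, 0.346). Everything else is undisturbed. Now to the knob, turning the wrist back to gain range.

Emit:
send_rows(
  increments=[0,0,0.12,0.93,-2.02,0,1,0,0,0.12,0.93,-2.02,0,1,0,0,0.12,0.93,-2.02,0,1,0,0,0.12,0.93,-2.02,0,1,0,0,0.12,0.93,-2.02,0,1,0,0,0.12,0.93,-2.02,0,1,0,0,0.12,0.93,-2.02,0,1,0,0,0.12,0.93,-2.02,0,1,0,0,0.12,0.93,-2.02,0,1,0,0,0.12,0.93,-2.02,0,1,0,0,0.12,0.93,-2.02,0,1,0,0,0.12,0.93,-2.02,0,1,0,0,0.12,0.93,-2.02,0,1,0,0,0.12,0.93,-2.02,0,1,0,0,0.12,0.93,-2.02,0,1,0,0,0.12,0.93,-2.02,0,1,0,0,0.12,0.93,-2.02,0,1,0,0,0.12,0.93,-2.02,0,1,0,0,0.12,0.93,-2.02,0,1,0,0,0.12,0.93,-2.02,0,1],
)

```text
time: 13.07
position: [0.6228, -0.0538, 0.2005]
tool_rot: [0.445, 0.895, -0.0, -0.001]
ft_force: [-0.6, 0.9, 0.5]
grip_width: 0.087
grip_force: 0.0
```

Emit:
send_rows(
  increments=[0,0,0,0,0,0,1,0,0,0,0,0,0,1,0,0,0,0,0,0,1],
)

```text
time: 13.32
position: [0.6221, -0.0524, 0.2005]
tool_rot: [0.449, 0.894, 0.0, -0.001]
ft_force: [0.6, -0.4, -0.7]
grip_width: 0.0869
grip_force: 0.0
```

```bash
python3 - <<'E'
from h import *
c=shot('wrist','w3');W=world(c);h=cv2.cvtColor(c['image'],cv2.COLOR_RGB2HSV)
o=robot.get_obs();print(o['time'],o['position'],o['tool_rot'],o['q'],o['ft_force'])
m=((h[...,0]<8)|(h[...,0]>172))&(h[...,1]>150)&(abs(W[...,0]-.63)<.06)&(abs(W[...,1]+.05)<.06)&(W[...,2]>.08)
p=W[m];print(m.sum())
zt=np.median(p[:,2][p[:,2]>.112]);q=p[abs(p[:,2]-zt)<.004];print(zt,cv2.minEnclosingCircle((q[:,:2]*1000).astype(np.float32)),q.mean(0))
E
```

```text
13.3667 [ 0.62200809 -0.05192757  0.20063421] [ 4.48125716e-01  8.93970047e-01  6.39198800e-06 -9.47141749e-04] [-2.62267680e-01  5.60513194e-01  1.46363045e+00  4.37114360e-04
  1.11930209e+00 -9.03919336e-01] [-0.71987162  1.38269562  0.30651512]
1447
0.11419536692385093 ((621.1921997070312, -48.0920295715332), 15.472750663757324) [ 0.62205735 -0.04785618  0.11407034]
```

View pics/w3.png

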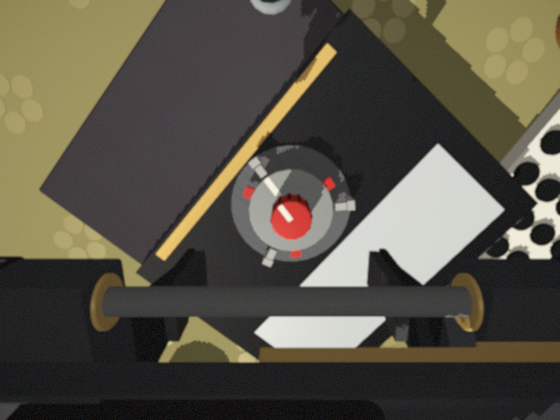

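The wrist view shows the knob at (291,217), between the jaws. Its top circle has radius 15.5 mm, its centre is at (0.621, -0.048) and z is 0.114. Both agree with its given size.

Emit:
send_rows(
  increments=[0,0,0,-0.1,0.4,-2,1,0,0,0,0,0,-2,1,0,0,0,0,0,-2,1,0,0,0,0,0,-2,1,0,0,0,0,0,-1.2,0.8,0,0,0,0,0,-0.5,0.6,0,0,0,0,0,0,0.4,0,0,0,0,0,0,0.2,0,0,0,0,0,0,0.2,0,0,0,0,0,0,0.2,0,0,0,0,0,0,0.2,0,0,0,0,0,0,0.2,0,0,0,0,0,0,0.2,0,0,0,0,0,0,0.2,0,0,0,0,0,0,0.2],
  newtons=30,
)

```text
time: 14.62
position: [0.623, -0.0485, 0.1047]
tool_rot: [0.448, 0.894, 0.001, 0.001]
ft_force: [1.9, 3.1, 1.9]
grip_width: 0.0314
grip_force: 30.0
```

Emit:
send_rows(
  increments=[0,0,0,0,0,0,0.2,0,0,0,0,0,-0.2,0.2,0,0,0,0,0,-0.2,0.2,0,0,0,0,0,-0.2,0.2,0,0,0,0,0,-0.2,0.2,0,0,0,0,0,0,0.2,0,0,0,0,0,0,0.2],
  newtons=50,
)

```text
time: 15.2
position: [0.623, -0.0486, 0.0977]
tool_rot: [0.448, 0.894, 0.001, 0.001]
ft_force: [0.9, 3.4, 9.1]
grip_width: 0.0309
grip_force: 50.0
```

Pushed in about 7 mm at 9 N. Turning clockwise.

Emit:
send_rows(
  increments=[0,0,-0.08,0,0,0,0.2,0,0,-0.08,0,0,0,0.2,0,0,-0.08,0,0,0,0.2,0,0,-0.08,0,0,0,0.2,0,0,-0.08,0,0,0,0.2,0,0,-0.08,0,0,0,0.2,0,0,-0.08,0,0,0,0.2,0,0,-0.08,0,0,0,0.2,0,0,-0.08,0,0,0,0.2,0,0,-0.08,0,0,0,0.2,0,0,-0.08,0,0,0,0.2,0,0,-0.08,0,0,0,0.2,0,0,-0.08,0,0,0,0.2,0,0,-0.08,0,0,0,0.2,0,0,-0.08,0,0,0,0.2,0,0,0,0,0,0,0.2],
)

```text
time: 16.53
position: [0.6233, -0.0484, 0.0979]
tool_rot: [0.875, 0.484, 0.002, 0.001]
ft_force: [2.1, 4.1, 9.5]
grip_width: 0.031
grip_force: 50.0
```

```bash
python3 -c "
from h import *
o=robot.get_obs();print(o['tool_rot'],o['q'],o['moment'],o['ft_force'],2*np.arctan2(o['tool_rot'][1],o['tool_rot'][0]))"
```

```text
[8.75263725e-01 4.83642820e-01 1.62347405e-03 6.31043172e-04] [-0.25660881  0.69337084  1.54066697  0.00168784  0.90433443  0.30352072] [ 0.73795542 -0.17224    -0.07503227] [2.05822351 4.08553356 9.51320548] 1.0096254968853575
```

Emit:
send_rows(
  increments=[0,0,-0.08,0,0,0,0.2,0,0,-0.08,0,0,0,0.2,0,0,-0.08,0,0,0,0.2,0,0,-0.08,0,0,0,0.2,0,0,-0.08,0,0,0,0.2,0,0,-0.08,0,0,0,0.2,0,0,-0.08,0,0,0,0.2,0,0,-0.08,0,0,0,0.2,0,0,-0.08,0,0,0,0.2,0,0,-0.08,0,0,0,0.2,0,0,-0.08,0,0,0,0.2,0,0,-0.08,0,0,0,0.2,0,0,0,0,0,0,0.2],
)

```text
time: 17.62
position: [0.6219, -0.0487, 0.0975]
tool_rot: [1.0, 0.027, -0.0, 0.001]
ft_force: [-0.7, 3.1, 9.3]
grip_width: 0.0306
grip_force: 50.0
```

```bash
python3 -c "
from h import *
o=robot.get_obs();print(o['tool_rot'],o['q'],o['moment'],o['ft_force'],2*np.arctan2(o['tool_rot'][1],o['tool_rot'][0]))"
```

```text
[ 9.99629655e-01  2.72069416e-02 -2.53058211e-05  5.79025822e-04] [-2.56528206e-01  6.93424189e-01  1.54198906e+00 -1.43067358e-03
  9.05904293e-01  1.26073005e+00] [0.55829597 0.15884357 0.64848713] [-0.68205238  3.08993771  9.25973519] 0.05442060750612984
```

The torque has risen to 0.65 N m after 2.16 rad, which is the end stop. A little more, then ease up and release.

Emit:
send_rows(
  increments=[0,0,-0.06,0,0,0,0.2,0,0,0,0,0,0,0.2,0,0,0,0,0,0.3,0.2,0,0,0,0,0,0.4,0.2,0,0,0,0,0,0,0.2,0,0,0,0,0,0,0.6,0,0,0,0,0,0,0.8,0,0,0,0,0,0,0.8,0,0,0,0,0,0,0.8,0,0,0,0,0,0,0.8,0,0,0,0,0,0,0.8,0,0,0,0,0,2,0.8,0,0,0,0,0,3,0.8,0,0,0,0,0,3,0.8,0,0,0,0,0,2,0.8,0,0,0,0,0,0,0.8],
)

```text
time: 18.95
position: [0.6251, -0.0497, 0.2083]
tool_rot: [1.0, -0.004, 0.005, 0.001]
ft_force: [0.7, 0.9, 1.2]
grip_width: 0.0693
grip_force: 0.0
```

```bash
python3 -c "
from h import *
shot('wrist','w4')
o=robot.get_obs();print(o['time'],o['position'],o['ft_force'])"; python3 lid.py
```

```text
19.0 [ 0.62365695 -0.04938858  0.20585807] [-0.17245496  0.23707559 -0.4709037 ]
518
lid angle 0.006896822387457982
19.05 [ 0.62218993 -0.04904026  0.20388752] [-0.09064932 -0.07237871 -0.38799542] [ 0.00408821 -0.01709254 -0.02515732] 0.0695043603868436
```

View pics/w4.png

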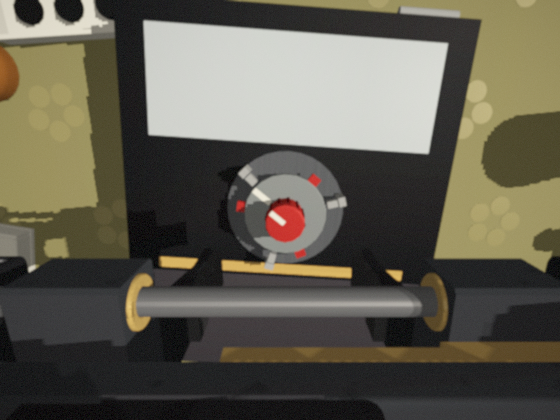

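The wrist view shows the pointer running from the disc centre (287,212) to (252,188), about 124° (2.17 rad) clockwise from the front. The lid is shut and the gripper is clear, so I'm handing in.

```bash
python3 -c "
from rig import robot
print(robot.hand_in())"
```

```text
the job is handed in; nothing more can be done
None
```

The job is handed in (no verdict came back): by my last measurements the lid is shut (about 0.007 rad), the wedge lies flat in the tray, the knob is turned to its end stop (about 2.17 rad), and I saw nothing else moved.

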